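# Heft the tins, find the full one and cap it tight

### The job

One of the three closed tins still has a steel part inside; the other two are empty, and only their weight tells. Lift them to find the heavy one, stand it upright in the capping stand and let go, then screw its cap clockwise until it stops and leave it there. The two empty tins end standing on the bench with their caps left loose as they are; knock nothing over and do not disturb the other things on the bench.

Things in the scene. Friction and masses are not known exactly. Their poses are not given: they have to be found in the camera images.
- tin_a: one of three identical closed square aluminium tins, 58 x 58 mm and 120 mm tall, standing upright; an empty one weighs about 0.25 kg, the one with the steel part inside about 0.65 kg, and nothing outside tells which is which. Origin: centre of the underside, z up, x and y square to the sides. On its middle sits a round black screw cap, 42 mm across, from 122 to 142 mm above the underside
- tin_b: one of three identical closed square aluminium tins, 58 x 58 mm and 120 mm tall, standing upright; an empty one weighs about 0.25 kg, the one with the steel part inside about 0.65 kg, and nothing outside tells which is which. Origin: centre of the underside, z up, x and y square to the sides. On its middle sits a round black screw cap, 42 mm across, from 122 to 142 mm above the underside
- tin_c: one of three identical closed square aluminium tins, 58 x 58 mm and 120 mm tall, standing upright; an empty one weighs about 0.25 kg, the one with the steel part inside about 0.65 kg, and nothing outside tells which is which. Origin: centre of the underside, z up, x and y square to the sides. On its middle sits a round black screw cap, 42 mm across, from 122 to 142 mm above the underside
- cap_a (a joint): angle in rad of the screw cap of tin_a on its tin: it grows as the cap is turned clockwise seen from above (screwed down). The cap starts loose and comes up hard against its stop when tight, less than 1.3 rad on from where it starts, one grasp's turn; it stays on the tin
- cap_b (a joint): angle in rad of the screw cap of tin_b on its tin: it grows as the cap is turned clockwise seen from above (screwed down). The cap starts loose and comes up hard against its stop when tight, less than 1.3 rad on from where it starts, one grasp's turn; it stays on the tin
- cap_c (a joint): angle in rad of the screw cap of tin_c on its tin: it grows as the cap is turned clockwise seen from above (screwed down). The cap starts loose and comes up hard against its stop when tight, less than 1.3 rad on from where it starts, one grasp's turn; it stays on the tin
- stand: grey steel capping stand fixed to the bench: a square socket, open above, that keeps a tin from turning. Base 92 x 92 mm, walls 6 mm thick with their rim 31 mm above the bench, inside 66 x 66 mm (4 mm play each side of a tin, so that a tin can turn about 0.15 rad in it), floor 7 mm above the bench. Origin: centre of the underside, on the bench; x and y square to its walls
- oil_bottle_1: grey oil bottle, 68 mm across, 200 mm tall; a bystander to leave alone. Origin: centre of the underside
- oil_bottle_2: a second grey oil bottle, 68 mm across, 200 mm tall; a bystander to leave alone. Origin: centre of the underside
- tub: white round tub, 90 mm across, 100 mm tall; a bystander to leave alone. Origin: centre of the underside
- wrench: steel wrench lying flat, 180 mm long; a bystander to leave alone. Origin: middle of its length, underside
- screwdriver: screwdriver lying flat, 190 mm long; a bystander to leave alone. Origin: middle of its length, underside
- socket_1: plain steel deep socket standing upright, 28 mm across, 65 mm tall; a bystander to leave alone. Origin: centre of the underside
- socket_2: a second such steel socket, 28 mm across, 65 mm tall; a bystander to leave alone. Origin: centre of the underside
Mind the look-alikes: they are no part of the job. Leave any orange look-alike of the tin_c alone.

How it is judged:
By the outcome, as a careful person would: the job done as asked, in the order asked, and still so for the second after the job is handed in, with the robot touching nothing.
It also fails if it takes over 72 s, if anything falls off the work surface, if the arm or the gripper's body presses on something with over 40 N, if the wrist force passes 120 N, or if a joint passes its speed limit or range.

### The arm

A 6-joint arm with a two-finger parallel gripper is mounted at the origin on the work surface. World frame = base frame: x ahead of the robot, y to its left, z up, the work surface at z = 0. Lengths are in m, angles in rad, forces in N, time in s.
With the tool pointing down it reaches from about 0.35 to 0.975 m from the base axis. Payload 4.9 kg.
Tool frame: the origin (TCP) lies midway between the tips of the shut fingers; the grasp point (between the pads) lies 19 mm behind it (ctrl.hold_point_z is the distance from the TCP to the grasp point, in m); z points along the fingers, y is the line along which they close (so a half turn about z gives the same grasp; the last joint's range is limited). The gripper opens to 85 mm and grips with 20 to 120 N. Pads are 22 mm wide; open, the fingers measure 114 mm over their backs; the gripper's body (76 mm by 85 mm) begins 54 mm behind the grasp point. The pads swing forward as they close: fully open they stand 13 mm farther back than shut.
Start: joints at [-1.223, 0.053, 1.613, -0, 1.476, -0.119], TCP at [0.281, -0.558, 0.231] pointing down, gripper open.
Joint ranges: [-3.01, 3.01], [-1.01, 2.22], [0.06, 2.58], [-1.02, 4.17], [0.09, 2.62], [-3.14, 3.14]. Speed limits (rad/s): [2.57, 2.57, 3.14, 3.14, 3.14, 3.14].

### API

Orientations are given as a rotation vector (axis times angle).
In Python, from station import status, viewer, finish_job, ctrl gives the robot as it stands.
- The arm moves only by the shell command python3 -m jog 'ROWS' [FORCE]. ROWS is JSON, a list of rows, each a list of 7 numbers: the turn, a rotation vector about the tool's x, y, z each as a share of 5 degrees, from -1 to 1, then the shift along the tool's x, y, z each as a share of 30 mm, from -1 to 1, then the opening, from -1 (shut) to 1 (fully open). A call has 1 to 5 rows; each row shifts and turns the commanded pose from where the row before left it, along the tool's axes as they then stand; what a row does not reach is not made up. A row lasts 1/8 s, in which the tool goes at most 62.5 mm and 10.7 degrees, less where a joint would pass 70% of its speed; a pose out of reach is approached as far as the arm can. A call with a number of a shift or a turn outside -1 to 1 is refused whole. A call with a gripper value outside its range is refused whole. The fingers move at their own pace and stop on an object; FORCE is the grip in N (left out, the last holds). Time passes only in rows, so rows that do not move let the fingers close. It gives the time, the measured TCP pose, the force, the opening and the grip force at its end, in the units of the state.
- status.get_obs(): the state, without advancing time (a new reading comes with each control period).
- viewer.get_image(name): name is "scene" or "top"; returns a dict with "img" (384x512x3 uint8, red, green, blue), "fovy" (degrees; the focal length in pixels is half the picture's height over the tangent of half this angle, whatever the lens; pixels are square), "cx", "cy" (the principal point, pixels), "distortion" ([k1, k2, p1, p2, k3] as OpenCV has them; the pictures are not rectified), "rvec" (rotation vector, rad) and "tvec" (3), from world to camera coordinates, as OpenCV has them. Camera axes: x right, y down, z forward; pixel columns grow to the right and rows downward; lengths in m; the calibration is good to about 2 mm. A picture is of the moment at which its call begins. There is no depth.
- finish_job(): hands the job in; it is judged then, once.
The state is a dict: "t": time; "q": joint angles; "dq": joint speeds; "effort": joint torques, N m; "tool_pos": TCP position; "tool_rot": TCP orientation; "contact_force": force on the tool from outside, world axes, zero at the start; "wrist_torque": the same for the moment, N m; "opening": finger opening in m; "grip_force": force on a finger pad.
Only numpy, scipy, OpenCV 4.12 (cv2) and the standard library are available. Lean on these libraries where they do the work, as an engineer would, in place of code of your own. Each camera call takes 0.05 s, during which the arm holds its last target. There are 200 camera calls.

## Working session

There is one attempt and no reset: what is moved stays moved. The work goes in short steps, Python scripts to look and compute and a shell command to move; the robot and the scene stay as the last step left them, time stands still between calls to the robot, and variables do not carry over. Pictures are saved under pics/ and viewed, at most 10 in all, crops included, and the job is handed in when it is done.

```bash
ls; mkdir -p pics; python3 - <<'E'
from station import status, viewer, ctrl
import cv2,pickle
print(status.get_obs(), ctrl.hold_point_z)
d={}
for n in("scene","top"):
    v=viewer.get_image(n); d[n]=v
    cv2.imwrite(f"pics/{n}0.png",cv2.resize(v["img"][:,:,::-1],(800,600),interpolation=cv2.INTER_CUBIC))
    print({k:v[k] for k in v if k!="img"})
pickle.dump(d,open("v0.pkl","wb"))
E
```

```text
pics
{'t': 0.0, 'q': array([-1.22302552e+00,  5.33629485e-02,  1.61430089e+00,  5.33471696e-06,
        1.47599424e+00, -1.18990296e-01]), 'dq': array([ 3.45869105e-04,  2.73778973e-05, -6.23248592e-04, -6.31469805e-04,
       -6.61587171e-04,  1.49371199e-05]), 'effort': array([ 1.33271584e-03, -3.93684661e+01, -3.70177174e+01, -6.77214803e-05,
        7.02037913e-03,  8.62722629e-06]), 'tool_pos': array([ 0.28104048, -0.55754935,  0.23005513]), 'tool_rot': array([-3.05442780e+00, -7.26073579e-01,  3.61791684e-04]), 'contact_force': array([ 0.01822076,  0.24235845, -0.34028555]), 'wrist_torque': array([ 0.0068169 , -0.03269323,  0.03061799]), 'grip_force': 0.0, 'opening': 0.08574469755452799} 0.0187
{'fovy': 49.00638668593689, 'cx': 246.30416022386476, 'cy': 194.43580372035572, 'distortion': array([0.00011154, 0.        , 0.        , 0.        , 0.        ]), 'rvec': array([ 1.07895182,  2.17334037, -1.17060772]), 'tvec': array([ 0.26770466, -0.21591595,  1.59101122])}
{'fovy': 53.341079745407384, 'cx': 257.73309769792127, 'cy': 193.7656956621292, 'distortion': array([-0.00293436,  0.        ,  0.        ,  0.        ,  0.        ]), 'rvec': array([ 2.20854011, -2.1827468 ,  0.08288029]), 'tvec': array([0.07012851, 0.58269058, 1.21674059])}
```

View pics/scene0.png

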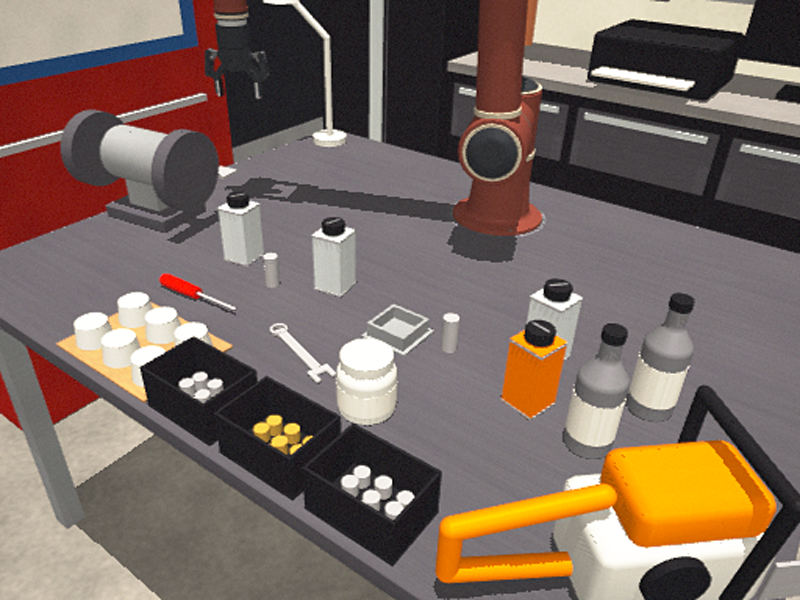

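View pics/top0.png

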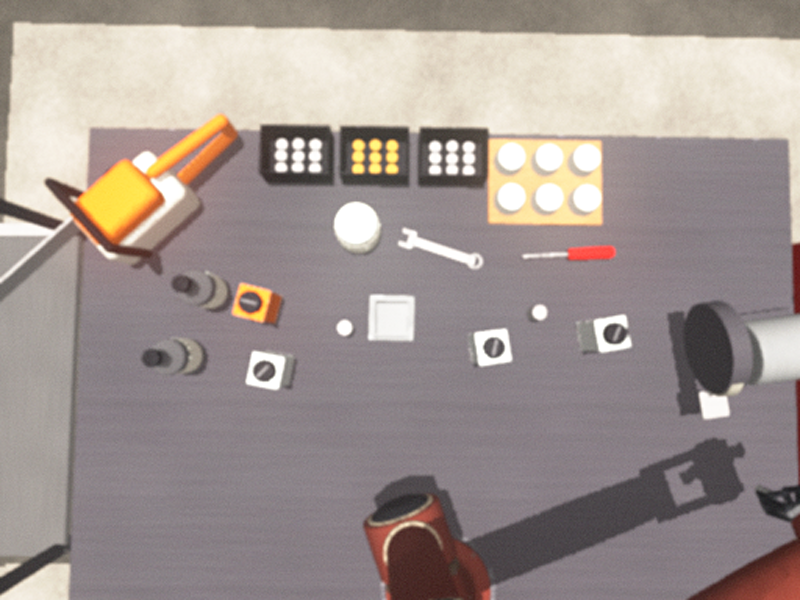

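The scene view (800 px scale) shows candidate tins at (240,230), (335,257) and (555,315), and an orange look-alike at (533,368). The top view shows tins at (612,333), (493,348) and (268,370), the orange one at (257,303), and the stand at (391,317). The plain aluminium ones match the description, so the orange one is left alone.

```bash
cat > h.py <<'E'
import cv2,numpy as np
def K(v):
    f=192/np.tan(np.radians(v["fovy"])/2); return np.array([[f,0,v["cx"]],[0,f,v["cy"]],[0,0,1.]])
def ray(v,p):
    R,_=cv2.Rodrigues(v["rvec"]); u=cv2.undistortPoints(np.float64(p).reshape(-1,1,2),K(v),v["distortion"])[:,0]
    d=(R.T@np.c_[u,np.ones(len(u))].T).T; return -R.T@v["tvec"],d/np.linalg.norm(d,axis=1,keepdims=True)
def plane(v,p,z):
    c,d=ray(v,p); return c+d*((z-c[2])/d[:,2:])
def tri(v1,p1,v2,p2):
    c1,a=ray(v1,p1);c2,b=ray(v2,p2);a,b=a[0],b[0]
    s=np.linalg.lstsq(np.c_[a,-b],c2-c1,rcond=None)[0]; A,B=c1+s[0]*a,c2+s[1]*b
    return (A+B)/2,np.linalg.norm(A-B)
def blob(v,p,r,f,fill=False):
    "largest component of mask f(hsv) near p (800-px scale), returns mask full size"
    p=np.array(p)/1.5625; im=cv2.cvtColor(v["img"],cv2.COLOR_RGB2HSV); m=np.zeros(im.shape[:2],np.uint8)
    x,y=p.astype(int); m[y-r:y+r+1,x-r:x+r+1]=f(im[y-r:y+r+1,x-r:x+r+1]).astype(np.uint8)
    n,l,s,c=cv2.connectedComponentsWithStats(m); i=1+np.argmax(s[1:,4]); return (l==i).astype(np.uint8),c[i],s[i]
E
python3 - <<'E'
from h import *; import pickle
d=pickle.load(open("v0.pkl","rb")); S,T=d["scene"],d["top"]
for v in (S,T): print("cam",ray(v,[[256,192]])[0])
dark=lambda h:h[...,2]<62
br=lambda h:(h[...,2]>190)&(h[...,1]<40)
for n,s,t in(("1",(238,200),(616,333)),("2",(334,227),(494,347)),("3",(558,290),(264,371)),("or",(541,333),(250,301))):
    ms,cs,ss=blob(S,s,14,dark); mt,ct,st=blob(T,t,12,dark)
    P,e=tri(S,cs,T,ct); print(n,"cap px",cs.round(1),ct.round(1),ss[4],st[4],"xyz",P.round(4),"err",round(e,4))
for n,t,z,r in(("1",(612,333),.12,18),("2",(493,348),.12,18),("3",(267,371),.12,18),("stand",(391,317),.031,20)):
    mt,ct,st=blob(T,t,r,br if n!="stand" else (lambda h:(h[...,2]>150)&(h[...,1]<40)))
    c=max(cv2.findContours(mt,0,1)[0],key=cv2.contourArea); q=cv2.boxPoints(cv2.minAreaRect(c))
    w=plane(T,q,z)[:,:2]; e=np.roll(w,-1,0)-w
    print(n,st[4],"centre",w.mean(0).round(4),"sides",np.linalg.norm(e,axis=1).round(3),"yaw",np.degrees(np.arctan2(e[:,1],e[:,0])).round(1)[:2])
crops=[cv2.resize(v["img"][y-28:y+28,x-28:x+28,::-1],(260,260),interpolation=0) for v,(x,y) in((T,(392,213)),(T,(316,222)),(T,(171,237)),(T,(250,203)),(S,(255,208)),(S,(350,205)))]
cv2.imwrite("pics/crop.png",np.vstack([np.hstack(crops[:3]),np.hstack(crops[3:])]))
E
```

```text
cam [1.3336564  0.64246911 0.67690193]
cam [0.50436416 0.0922471  1.24980449]Traceback (most recent call last):
  File "<stdin>", line 7, in <module>
  File "h.py", line 17, in blob
    n,l,s,c=cv2.connectedComponentsWithStats(m); i=1+np.argmax(s[1:,4]); return (l==i).astype(np.uint8),c[i],s[i]
                                                     ~~~~~~~~~^^^^^^^^^
    return _wrapfunc(a, 'argmax', axis=axis, out=out, **kwds)
    return bound(*args, **kwds)
ValueError: attempt to get argmax of an empty sequence
```

```bash
cat > m.py <<'E'
from h import *; import pickle
d=pickle.load(open("v0.pkl","rb")); S,T=d["scene"],d["top"]
hs=cv2.cvtColor(T["img"],cv2.COLOR_RGB2HSV); print(hs[213,382:406,2],hs[203,238:262].tolist()[::3]); print(hs[203,225:275,2])
crops=[cv2.resize(v["img"][y-28:y+28,x-28:x+28,::-1],(260,260),interpolation=0) for v,(x,y) in((T,(392,213)),(T,(316,222)),(T,(171,237)),(T,(250,203)),(S,(255,208)),(S,(350,205)))]
cv2.imwrite("pics/crop.png",np.vstack([np.hstack(crops[:3]),np.hstack(crops[3:])]))
dt=lambda h:(h[...,2]<92); dsn=lambda h:h[...,2]<62
br=lambda h:(h[...,2]>190)&(h[...,1]<40)
for n,s,t in(("1",(238,200),(616,333)),("2",(334,227),(494,347)),("3",(558,290),(264,371)),("or",(541,333),(250,301))):
    ms,cs,ss=blob(S,s,14,dsn); mt,ct,st=blob(T,t,9,dt)
    P,e=tri(S,cs,T,ct); print(n,"cap px",cs.round(1),ct.round(1),ss[2:],st[2:],"xyz",P.round(4),"err",round(e,4))
for n,t,z,r in(("1",(612,333),.12,18),("2",(493,348),.12,18),("3",(267,371),.12,18),("stand",(391,317),.031,20)):
    mt,ct,st=blob(T,t,r,br if n!="stand" else (lambda h:(h[...,2]>150)&(h[...,1]<40)))
    c=max(cv2.findContours(mt,0,1)[0],key=cv2.contourArea); q=cv2.boxPoints(cv2.minAreaRect(c))
    w=plane(T,q,z)[:,:2]; e=np.roll(w,-1,0)-w
    print(n,st[4],"centre",w.mean(0).round(4),"sides",np.linalg.norm(e,axis=1).round(3),"yaw",np.degrees(np.arctan2(e[:,1],e[:,0])).round(1)[:2])
E
python3 m.py
```

```text
[255 255 255 236 115  63  76  86  91  86  89 127 168 157 125  87  72  75
  92 126 141 145 138 141] [[20, 3, 244], [24, 6, 230], [20, 3, 247], [20, 3, 246], [15, 2, 247], [15, 2, 247], [20, 3, 248], [20, 3, 246]]
[144 142 143 145 142 141 147 144 145 142 174 232 245 244 237 224 230 242
 245 247 245 246 246 246 247 247 247 246 247 247 247 248 247 248 246 241
 242 241 241 226 172 146 138 145 143 142 148 141 149 136]
1 cap px [152.  127.7] [389.9 212.5] [ 15  11 116] [ 8 11 56] xyz [ 0.5253 -0.3112  0.1328] err 0.0031
2 cap px [212.9 145. ] [319.9 222.9] [ 15  12 124] [ 4  8 14] xyz [ 0.4885 -0.1017  0.1244] err 0.0094
3 cap px [356.3 185.8] [173. 240.] [ 18  14 188] [3 3 3] xyz [0.4348 0.3288 0.1208] err 0.0084
or cap px [344.8 213.4] [164.2 196.2] [ 19  17 232] [3 3 4] xyz [0.5628 0.3581 0.12  ] err 0.0087
1 302 centre [ 0.523  -0.3194] sides [0.065 0.066 0.064 0.066] yaw [ -79.1 -170.3]
2 351 centre [ 0.4948 -0.092 ] sides [0.066 0.066 0.066 0.066] yaw [ -81.2 -171.8]
3 360 centre [0.4467 0.3356] sides [0.066 0.066 0.066 0.065] yaw [  -9.8 -100.6]
stand 980 centre [0.5593 0.1015] sides [0.102 0.112 0.102 0.112] yaw [ -89.3 -179.4]
```

View pics/crop.png

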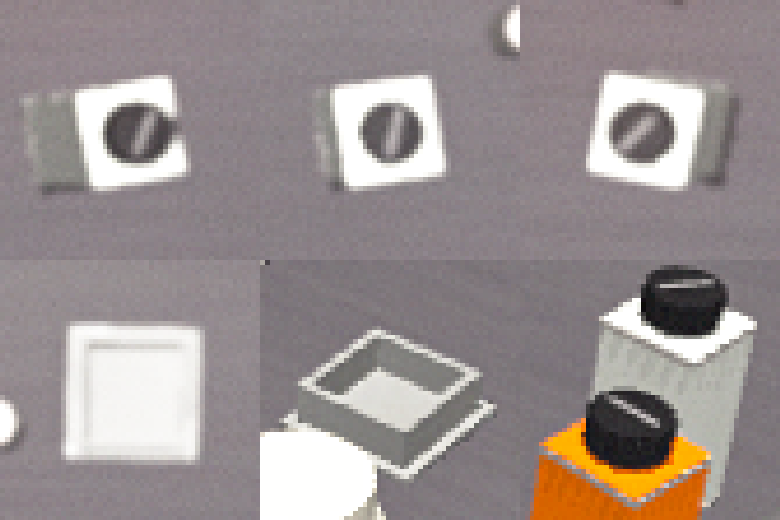

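The crop shows three white-topped tins with round black caps, each with a bright stripe. It also shows the open grey stand and the orange tin standing apart. My choice is the three white ones. I'll refine the cap and stand points next.

```bash
cat > m2.py <<'E'
from h import *; import pickle
d=pickle.load(open("v0.pkl","rb")); S,T=d["scene"],d["top"]
dsn=lambda h:h[...,2]<75
br=lambda h:(h[...,2]>200)&(h[...,1]<40)
v=cv2.cvtColor(T["img"],cv2.COLOR_RGB2HSV)[...,2]
for n,s,t in(("1",(238,200),(612,333)),("2",(334,227),(493,348)),("3",(558,290),(267,371))):
    mt,ct,st=blob(T,t,18,br); c=max(cv2.findContours(mt,0,1)[0],key=cv2.contourArea)
    q=cv2.boxPoints(cv2.minAreaRect(cv2.convexHull(c)))
    m=np.zeros_like(mt); cv2.fillConvexPoly(m,np.int32(np.round(q)),1); m=cv2.erode(m,np.ones((3,3)))
    cap=((m>0)&(v<185)).astype(np.uint8); cc=cv2.moments(cap,True); cc=(cc["m10"]/cc["m00"],cc["m01"]/cc["m00"])
    ms,cs,ss=blob(S,s,14,dsn); sc=np.array(cs)
    P,e=tri(S,sc,T,cc); w=plane(T,q,.12)[:,:2]; e1=w[1]-w[0]
    print(n,"cap",np.round(cc,1),cap.sum(),sc.round(1),ss[2:],"tri",P.round(4),"err",round(e,4),"T@.134",plane(T,cc,.134)[0][:2].round(4),"S@.132",plane(S,sc,.132)[0][:2].round(4),"tinc",w.mean(0).round(4),"yaw",np.degrees(np.arctan2(e1[1],e1[0])).round(1)%90)
mt,ct,st=blob(T,(391,317),17,lambda h:(h[...,2]>175)&(h[...,1]<40)); c=max(cv2.findContours(mt,0,1)[0],key=cv2.contourArea); r=cv2.minAreaRect(c); w=plane(T,cv2.boxPoints(r),.004)
print("stand top",st,w.mean(0).round(4),r)
g=cv2.cvtColor(S["img"],cv2.COLOR_RGB2GRAY); k=np.float32([[235.6,206.5],[252.4,195.5],[274.4,204.3],[259.3,216.6]])
k2=cv2.cornerSubPix(g,k.reshape(-1,1,2).copy(),(2,2),(-1,-1),(3,50,.01))[:,0]
for kk in(k,k2):
  w=plane(S,kk,.031); print("rim",kk.round(1).tolist(),w.round(3)[:,:2].tolist(),w.mean(0).round(4),np.linalg.norm(np.roll(w,-1,0)-w,axis=1).round(3))
a,e=tri(S,k2.mean(0),T,np.array(r[0])); print("stand tri",a.round(4),e)
E
python3 m2.py
```

```text
1 cap [393.2 213.1] 170 [156.  123.3] [ 23  19 273] tri [ 0.5185 -0.3094  0.1478] err 0.0122 T@.134 [ 0.5227 -0.3194] S@.132 [ 0.4929 -0.3302] tinc [ 0.5227 -0.3198] yaw 11.200000000000003
2 cap [315.7 221.9] 138 [213.  144.8] [ 15  12 133] tri [ 0.4937 -0.0917  0.1296] err 0.0015 T@.134 [ 0.4942 -0.0916] S@.132 [ 0.4971 -0.0877] tinc [ 0.495  -0.0922] yaw 9.400000000000006
3 cap [168.7 237. ] 144 [356.3 185.7] [ 19  15 198] tri [0.4456 0.3363 0.1294] err 0.0011 T@.134 [0.446  0.3348] S@.132 [0.4493 0.3382] tinc [0.4465 0.3355] yaw 79.4
stand top [235 188  31  31 882] [0.5523 0.1016 0.004 ] ((250.0, 203.0), (30.0, 30.0), 90.0)
rim [[235.60000610351562, 206.5], [252.39999389648438, 195.5], [274.3999938964844, 204.3000030517578], [259.29998779296875, 216.60000610351562]] [[0.59, 0.068], [0.518, 0.072], [0.516, 0.145], [0.589, 0.146]] [0.5533 0.1078 0.031 ] [0.072 0.073 0.072 0.077]
rim [[234.5, 205.6999969482422], [251.6999969482422, 194.3000030517578], [274.0, 203.8000030517578], [258.0, 216.60000610351562]] [[0.589, 0.064], [0.514, 0.067], [0.515, 0.143], [0.591, 0.143]] [0.5522 0.1041 0.031 ] [0.075 0.076 0.076 0.079]
stand tri [0.5508 0.1022 0.0288] 0.0017056957792064141
```

Measured positions:
- **Caps:** they triangulate at z≈0.13, against 0.132 expected.
- **Stand:** (0.552, 0.103), with its rim at about 0.03.

Next is a planner helper that prints how far to go in tool axes, plus a clearance check of the tall neighbours.

```bash
cat > go.py <<'E'
# usage: go.py x y z xyaw_deg : remaining turn (x5deg) then shift (x30mm) in tool axes after the turn
import sys,numpy as np
from scipy.spatial.transform import Rotation as R
from station import status
o=status.get_obs(); x,y,z,a=map(float,sys.argv[1:5]); t=np.radians(a)
Rt=np.array([[np.cos(t),np.sin(t),0],[np.sin(t),-np.cos(t),0],[0,0,-1]])
Rc=R.from_rotvec(o["tool_rot"]).as_matrix(); d=np.array([x,y,z])-o["tool_pos"]
print("t",round(o["t"],2),"pos",o["tool_pos"].round(4),"yaw",np.degrees(np.arctan2(Rc[1,0],Rc[0,0])).round(2),"q6",o["q"][5].round(2),"F",o["contact_force"].round(2),"M",o["wrist_torque"].round(2),"open",round(o["opening"],4))
print("turn",(np.degrees(R.from_matrix(Rc.T@Rt).as_rotvec())/5).round(2),"shift after turn",(Rt.T@d/.03).round(2),"before",(Rc.T@d/.03).round(2))
E
python3 go.py 0.5227 -0.3196 0.08 11.2
python3 - <<'E'
from h import *; import pickle
d=pickle.load(open("v0.pkl","rb")); S,T=d["scene"],d["top"]; f=lambda *p:np.array([p])/1.5625
for n,a,b in(("wheel",(192,170),(712,345)),("bot1",(615,333),(183,283)),("bot2",(681,302),(152,357)),("orange",(541,328),(250,301)),("sock2",(450,318),(344,327)),("sock1",(271,256),(540,312)),("tub",(367,350),(357,222))): print(n,tri(S,f(*a),T,f(*b)))
E
```

```text
t 0.1 pos [ 0.2811 -0.5576  0.2302] yaw 26.75 q6 -0.12 F [0.07 0.3  0.38] M [0.02 0.05 0.01] open 0.0856
turn [-0.02  0.    3.11] shift after turn [ 9.44 -6.22  5.01] before [10.76 -3.45  5.02]
wheel (array([ 0.49781156, -0.49255684,  0.14392826]), np.float64(0.012989420465681885))
bot1 (array([0.59999332, 0.47223375, 0.19133231]), np.float64(0.007049441925118799))
bot2 (array([0.46956528, 0.51990367, 0.19195373]), np.float64(0.0031055678623780345))
orange (array([0.57281125, 0.36515367, 0.13818425]), np.float64(0.005843868272767853))
sock2 (array([0.52923802, 0.19395096, 0.060846  ]), np.float64(0.0007631404235301449))
sock1 (array([ 0.56209893, -0.19490553,  0.06084477]), np.float64(0.005737824955174273))
tub (array([0.73049454, 0.17097317, 0.10266069]), np.float64(0.0062361123294279895))
```

Tall neighbours: the grinder wheel is at (0.50, -0.49) and the bottles are at y≥0.47. I'll approach tin 1 (the rightmost) sideways first, then forward and down.

```bash
python3 -m jog '[[0,0,1,0,0,0,1],[0,0,1,0,0,0,1],[0,0,1,0,0,0,1],[0,0,0.1,0,-1,0,1],[0,0,0,0,-1,0,1]]' 
python3 -m jog '[[0,0,0,0,-1,0,1],[0,0,0,0,-1,0,1],[0,0,0,0,-1,0,1],[0,0,0,0,-1,0,1],[0,0,0,1,-0.2,0,1]]'
python3 -m jog '[[0,0,0,1,0,0,1],[0,0,0,1,0,0,1],[0,0,0,1,0,0,1],[0,0,0,1,0,0,1],[0,0,0,1,0,0,1]]'
python3 -m jog '[[0,0,0,1,0,0,1],[0,0,0,1,0,0,1],[0,0,0,0.8,0,0,1],[0,0,0,0,0,0,1],[0,0,0,0,0,0,1]]'
python3 go.py 0.5227 -0.3196 0.08 11.2
```

```text
t: 0.72
tool_pos: [0.269, -0.4984, 0.2304]
tool_rot: [-3.125, -0.307, 0.001]
contact_force: [-0.5, 0.3, -0.5]
opening: 0.0859
grip_force: 0.0
t: 1.35
tool_pos: [0.2733, -0.3686, 0.2307]
tool_rot: [-3.127, -0.304, 0.001]
contact_force: [0.6, -0.0, 0.6]
opening: 0.0853
grip_force: 0.0
t: 1.98
tool_pos: [0.422, -0.3401, 0.2307]
tool_rot: [-3.126, -0.308, 0.001]
contact_force: [0.9, -0.6, -0.4]
opening: 0.0855
grip_force: 0.0
t: 2.6
tool_pos: [0.503, -0.3242, 0.2308]
tool_rot: [-3.126, -0.308, 0.002]
contact_force: [-0.6, -0.1, 0.3]
opening: 0.0853
grip_force: 0.0
t 2.6 pos [ 0.503  -0.3242  0.2308] yaw 11.24 q6 0.68 F [-0.55 -0.11  0.25] M [-0.01 -0.04  0.02] open 0.0853
turn [-0.01  0.01  0.01] shift after turn [ 0.67 -0.02  5.03] before [ 0.68 -0.02  5.03]
```

Motion is accurate. Now descend, grip and lift 24 mm.

```bash
python3 -m jog '[[0,0,0,0.68,0,0,1],[0,0,0,0,0,1,1],[0,0,0,0,0,1,1],[0,0,0,0,0,1,1],[0,0,0,0,0,1,1]]' 
python3 -m jog '[[0,0,0,0,0,0.5,1],[0,0,0,0,0,0.53,1],[0,0,0,0,0,0,1]]'
python3 go.py 0.5227 -0.3196 0.08 11.2
python3 -m jog '[[0,0,0,0,0,0,-1],[0,0,0,0,0,0,-1],[0,0,0,0,0,0,-1],[0,0,0,0,0,0,-1],[0,0,0,0,0,0,-1]]' 60
python3 go.py 0.5227 -0.3196 0.08 11.2
python3 -m jog '[[0,0,0,0,0,-0.3,-1],[0,0,0,0,0,-0.5,-1],[0,0,0,0,0,0,-1],[0,0,0,0,0,0,-1],[0,0,0,0,0,0,-1]]'
python3 go.py 0.5227 -0.3196 0.08 11.2
```

```text
t: 3.22
tool_pos: [0.5241, -0.3203, 0.1105]
tool_rot: [3.126, 0.307, 0.001]
contact_force: [-0.2, 0.5, -1.0]
opening: 0.0855
grip_force: 0.0
t: 3.6
tool_pos: [0.5233, -0.3199, 0.0794]
tool_rot: [-3.125, -0.308, 0.002]
contact_force: [0.1, -0.2, 0.7]
opening: 0.0853
grip_force: 0.0
t 3.6 pos [ 0.5233 -0.3199  0.0794] yaw 11.24 q6 0.7 F [ 0.08 -0.16  0.73] M [ 0.04  0.02 -0.03] open 0.0853
turn [-0.02  0.01  0.01] shift after turn [-0.02 -0.01 -0.02] before [-0.02 -0.01 -0.02]
t: 4.22
tool_pos: [0.5245, -0.3203, 0.0821]
tool_rot: [3.126, 0.308, 0.003]
contact_force: [-2.0, 3.3, 6.2]
opening: 0.0573
grip_force: 66.4
t 4.22 pos [ 0.5245 -0.3203  0.0821] yaw 11.25 q6 0.7 F [-2.    3.27  6.17] M [0.56 0.22 0.01] open 0.0573
turn [ 0.01 -0.02  0.01] shift after turn [-0.05 -0.03  0.07] before [-0.05 -0.03  0.07]
t: 4.85
tool_pos: [0.5232, -0.32, 0.1036]
tool_rot: [-3.126, -0.308, 0.002]
contact_force: [0.4, 0.1, -7.6]
opening: 0.0572
grip_force: 65.8
t 4.85 pos [ 0.5232 -0.32    0.1036] yaw 11.24 q6 0.7 F [ 0.37  0.15 -7.55] M [ 0.02 -0.07 -0.  ] open 0.0572
turn [-0.01  0.01  0.01] shift after turn [-0.01 -0.02  0.79] before [-0.01 -0.01  0.79]
```

```bash
for i in 1 2; do python3 -m jog '[[0,0,0,0,0,0,-1],[0,0,0,0,0,0,-1]]' | grep contact; done; python3 go.py 0.552 0.103 0.19 0
```

```text
contact_force: [0.1, 0.8, -7.4]
contact_force: [-0.2, 0.6, -7.4]
t 5.35 pos [ 0.5237 -0.3203  0.1044] yaw 11.25 q6 0.7 F [-0.23  0.65 -7.44] M [ 0.02  0.01 -0.03] open 0.0573
turn [0.   0.   2.25] shift after turn [  0.94 -14.11  -2.85] before [  3.68 -13.65  -2.85]
```

It weighs 7.4 N steadily, against 2.5 N for an empty tin, so this is the heavy one (and it's tin 1, the rightmost). Carry it high over everything to the stand.

```bash
python3 -m jog '[[0,0,0,0,0,-1,-1],[0,0,0,0,0,-1,-1],[0,0,0,0,0,-1,-1],[0,0,0.7,0,0,-1,-1],[0,0,0.7,0,0,-1,-1]]'
python3 -m jog '[[0,0,0.75,0,-0.5,-0.3,-1],[0,0,0,0,-1,0,-1],[0,0,0,0,-1,0,-1],[0,0,0,0,-1,0,-1],[0,0,0,0,-1,0,-1]]'
python3 -m jog '[[0,0,0,0.2,-1,0,-1],[0,0,0,0.2,-1,0,-1],[0,0,0,0.2,-1,0,-1],[0,0,0,0.2,-1,0,-1],[0,0,0,0.1,-1,0,-1]]'
python3 -m jog '[[0,0,0,0,-1,0,-1],[0,0,0,0,-1,0,-1],[0,0,0,0,-1,0,-1],[0,0,0,0,-0.7,0,-1],[0,0,0,0,0,0,-1]]'
python3 go.py 0.552 0.103 0.09 0.5
```

```text
t: 5.98
tool_pos: [0.5235, -0.3202, 0.2553]
tool_rot: [-3.14, -0.113, 0.0]
contact_force: [0.4, -0.6, -7.3]
opening: 0.0575
grip_force: 67.6
t: 6.6
tool_pos: [0.5213, -0.1843, 0.2633]
tool_rot: [-3.141, -0.013, -0.0]
contact_force: [0.1, -0.8, -7.6]
opening: 0.057
grip_force: 67.6
t: 7.22
tool_pos: [0.5472, -0.0341, 0.2634]
tool_rot: [3.142, 0.014, 0.0]
contact_force: [1.1, 0.7, -7.5]
opening: 0.0572
grip_force: 67.6
t: 7.85
tool_pos: [0.546, 0.0772, 0.2633]
tool_rot: [-3.141, -0.017, 0.0]
contact_force: [-0.0, -1.8, -7.0]
opening: 0.0577
grip_force: 68.2
t 7.85 pos [0.546  0.0772 0.2633] yaw 0.63 q6 1.57 F [-0.03 -1.81 -7.02] M [-0.06 -0.03  0.  ] open 0.0577
turn [-0.    0.    0.03] shift after turn [ 0.21 -0.86  5.78] before [ 0.21 -0.86  5.78]
```

```bash
python3 -m jog '[[0,0,0,0.2,-0.86,0,-1],[0,0,0,0,0,1,-1],[0,0,0,0,0,1,-1],[0,0,0,0,0,1,-1],[0,0,0,0,0,0.8,-1]]'
python3 -m jog '[[0,0,0,0,0,0,-1],[0,0,0,0,0,0,-1]]'
python3 go.py 0.552 0.103 0.09 0.5; cat > snap.py <<'E'
import sys,cv2,numpy as np
from station import viewer
import pickle
d={n:viewer.get_image(n) for n in("scene","top")}; pickle.dump(d,open(sys.argv[1]+".pkl","wb"))
c=[cv2.resize(d[n]["img"][y-50:y+50,x-50:x+50,::-1],(400,400),interpolation=cv2.INTER_CUBIC) for n,x,y in(("scene",255,190),("top",250,200))]
cv2.imwrite(f"pics/{sys.argv[1]}.png",np.hstack(c))
E
python3 snap.py a1
```

```text
t: 8.48
tool_pos: [0.5516, 0.101, 0.1479]
tool_rot: [3.141, 0.013, -0.002]
contact_force: [-0.5, -0.2, -7.0]
opening: 0.0572
grip_force: 69.8
t: 8.72
tool_pos: [0.5529, 0.1014, 0.1508]
tool_rot: [3.141, 0.013, 0.003]
contact_force: [-0.2, -0.2, -6.3]
opening: 0.0572
grip_force: 69.8
t 8.72 pos [0.5529 0.1014 0.1508] yaw 0.47 q6 1.61 F [-0.2  -0.22 -6.34] M [ 0.    0.01 -0.  ] open 0.0572
turn [ 0.   -0.02 -0.01] shift after turn [-0.03 -0.05  2.03] before [-0.03 -0.05  2.03]
```

View pics/a1.png

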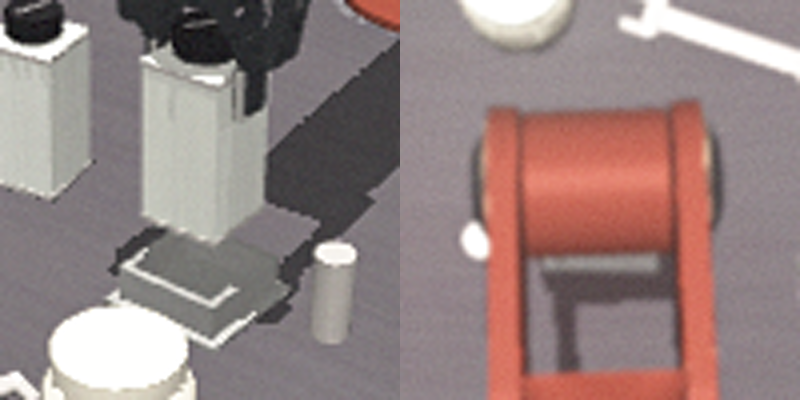

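The scene crop shows the tin upright above the socket, with its lower corners at about (145,215), (215,242) and (263,210) and the rim front at (212,305). Casting those corners checks the alignment.

```bash
python3 - <<'E'
from h import *; import pickle
S=pickle.load(open("a1.pkl","rb"))["scene"]; f=lambda p:np.float64(p)/4+[205,140]-.375
w=plane(S,f([(145,215),(215,242),(263,210)]),.069); print(w.round(4),"centre",((w[0]+w[2])/2).round(4))
r=plane(S,f([(125,268),(212,306),(285,288)]),.031); print("rim",r.round(4))
E
```

```text
[[0.5764 0.0753 0.069 ]
 [0.5741 0.1308 0.069 ]
 [0.5224 0.1338 0.069 ]] centre [0.5494 0.1045 0.069 ]
rim [[0.5902 0.0693 0.031 ]
 [0.5897 0.141  0.031 ]
 [0.543  0.1675 0.031 ]]
```

Tin and rim agree to about 2 mm, so lower it while watching the force.

```bash
python3 -m jog '[[0,0,0,0.03,-0.02,0.6,-1],[0,0,0,0,0,0.6,-1],[0,0,0,0,0,0.3,-1],[0,0,0,0,0,0,-1]]'
python3 -m jog '[[0,0,0,0,0,0.2,-1],[0,0,0,0,0,0.2,-1],[0,0,0,0,0,0,-1]]'
python3 go.py 0.552 0.103 0.0885 0.5
```

```text
t: 9.32
tool_pos: [0.5517, 0.1023, 0.1024]
tool_rot: [3.141, 0.014, -0.006]
contact_force: [0.8, -1.0, -7.7]
opening: 0.0571
grip_force: 69.8
t: 9.7
tool_pos: [0.5525, 0.1024, 0.0918]
tool_rot: [3.142, 0.014, -0.002]
contact_force: [0.2, 0.1, -7.2]
opening: 0.0568
grip_force: 69.8
t 9.7 pos [0.5525 0.1024 0.0918] yaw 0.5 q6 1.61 F [ 0.24  0.05 -7.16] M [-0.07  0.06  0.04] open 0.0568
turn [ 0.    0.01 -0.  ] shift after turn [-0.02 -0.02  0.11] before [-0.02 -0.02  0.11]
```

```bash
python3 -m jog '[[0,0,0,0,0,0.06,-1],[0,0,0,0,0,0.05,-1],[0,0,0,0,0,0,-1]]'
python3 go.py 0.552 0.103 0.0885 0.5
```

```text
t: 10.07
tool_pos: [0.5531, 0.1023, 0.0893]
tool_rot: [-3.142, -0.014, -0.001]
contact_force: [-0.1, -0.4, -7.7]
opening: 0.0568
grip_force: 69.8
t 10.07 pos [0.5531 0.1023 0.0893] yaw 0.49 q6 1.61 F [-0.13 -0.37 -7.7 ] M [ 0.   -0.06  0.  ] open 0.0568
turn [-0. -0. -0.] shift after turn [-0.04 -0.02  0.03] before [-0.04 -0.02  0.03]
```

```bash
python3 -m jog '[[0,0,0,0,0,0.05,-1],[0,0,0,0,0,0.05,-1],[0,0,0,0,0,0,-1]]'
python3 go.py 0.552 0.103 0.0885 0.5
```

```text
t: 10.45
tool_pos: [0.5537, 0.1025, 0.0892]
tool_rot: [3.141, 0.014, 0.001]
contact_force: [-6.6, 0.5, 9.5]
opening: 0.0574
grip_force: 71.5
t 10.45 pos [0.5537 0.1025 0.0892] yaw 0.5 q6 1.61 F [-6.61  0.49  9.55] M [-0.29  1.39 -0.13] open 0.0574
turn [ 0.   -0.01 -0.  ] shift after turn [-0.06 -0.02  0.02] before [-0.06 -0.02  0.02]
```

The tin is on the floor of the stand. Let go, rise and swing the wrist back 90° for the capping stroke.

```bash
python3 -m jog '[[0,0,0,0,0,0,1],[0,0,0,0,0,0,1],[0,0,0,0,0,0,1],[0,0,0,0,0,0,1]]'
python3 -m jog '[[0,0,0,0,0,-0.7,1],[0,0,0,0,0,-1,1],[0,0,0,0,0,-1,1],[0,0,-1,0,0,-0.5,1],[0,0,-1,0,0,0,1]]' | grep -v rot
for i in 1 2 3; do python3 -m jog '[[0,0,-1,0,0,0,1],[0,0,-1,0,0,0,1],[0,0,-1,0,0,0,1],[0,0,-1,0,0,0,1],[0,0,-1,0,0,0,1]]' >/dev/null; done
python3 -m jog '[[0,0,-1,0,0,0,1],[0,0,0,0,0,0,1]]' >/dev/null
python3 go.py 0.552 0.103 0.127 90.5; python3 snap.py a2
```

```text
t: 10.95
tool_pos: [0.5531, 0.1023, 0.0861]
tool_rot: [-3.142, -0.013, -0.0]
contact_force: [-0.9, -0.0, 0.2]
opening: 0.0854
grip_force: 0.0
t: 11.58
tool_pos: [0.5541, 0.1024, 0.1843]
contact_force: [0.2, 0.2, 0.8]
opening: 0.0855
grip_force: 0.0
t 13.7 pos [0.5529 0.1023 0.182 ] yaw 90.44 q6 0.04 F [-0.3  -0.32  0.08] M [0.03 0.03 0.01] open 0.0854
turn [-0.    0.   -0.01] shift after turn [ 0.02 -0.03  1.83] before [ 0.02 -0.03  1.83]
```

View pics/a2.png

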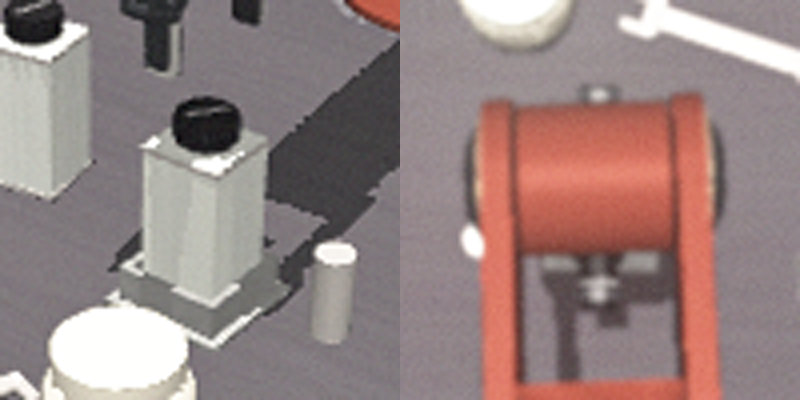

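The tin stands upright inside the socket and the cap is clear at (206,124). The stripe runs from (188,108) to (215,102). Now go down onto the cap and grip.

```bash
python3 - <<'E'
from h import *; import pickle
S=pickle.load(open("a2.pkl","rb"))["scene"]; _,c,s=blob(S,(256.2*1.5625,170.6*1.5625),11,lambda h:h[...,2]<75); print(c,s,plane(S,c,.139))
E
python3 -m jog '[[0,0,0,0,0,0.7,1],[0,0,0,0,0,0.7,1],[0,0,0,0,0,0.3,1],[0,0,0,0,0,0.13,1],[0,0,0,0,0,0,1]]'
python3 go.py 0.5525 0.1025 0.127 90.5
python3 -m jog '[[0,0,0,0,0,0,-1],[0,0,0,0,0,0,-1],[0,0,0,0,0,0,-1],[0,0,0,0,0,0,-1],[0,0,0,0,0,0,-1]]' 70
python3 go.py 0.5525 0.1025 0.127 90.5
```

```text
[256.06185567 170.88659794] [248 164  17  14 194] [[0.55397782 0.10641314 0.139     ]]
t: 14.42
tool_pos: [0.553, 0.1024, 0.1271]
tool_rot: [-2.212, -2.231, 0.0]
contact_force: [0.6, -0.0, 0.3]
opening: 0.0854
grip_force: 0.0
t 14.43 pos [0.553  0.1024 0.1271] yaw 90.49 q6 0.04 F [ 0.56 -0.01  0.33] M [-0.03  0.01 -0.02] open 0.0854
turn [-0. -0. -0.] shift after turn [ 0.   -0.02  0.  ] before [ 0.   -0.02  0.  ]
t: 15.05
tool_pos: [0.5532, 0.1024, 0.1283]
tool_rot: [2.211, 2.231, 0.001]
contact_force: [-2.7, -0.4, 6.1]
opening: 0.0397
grip_force: 71.1
t 15.05 pos [0.5532 0.1024 0.1283] yaw 90.5 q6 0.04 F [-2.66 -0.38  6.14] M [-0.06  0.46 -0.02] open 0.0397
turn [ 0.01 -0.   -0.  ] shift after turn [ 0.   -0.02  0.04] before [ 0.   -0.02  0.04]
```

```bash
for i in 1 2; do python3 -m jog '[[0,0,0.8,0,0,0,-1],[0,0,0.8,0,0,0,-1],[0,0,0.8,0,0,0,-1]]' >/dev/null; python3 go.py 0.5525 0.1025 0.127 0.5;done
```

```text
t 15.43 pos [0.5531 0.1024 0.1283] yaw 78.38 q6 0.25 F [-2.83  0.05  5.91] M [-0.01  0.62  0.07] open 0.0399
turn [ 0.   -0.   15.58] shift after turn [-0.02 -0.    0.04] before [-0.   -0.02  0.04]
t 15.8 pos [0.553  0.1025 0.1283] yaw 66.38 q6 0.46 F [-4.16  0.42  6.25] M [0.05 0.74 0.05] open 0.0394
turn [-0.   -0.   13.18] shift after turn [-0.02  0.    0.04] before [-0.01 -0.01  0.04]
```

```bash
for i in 1 2 3; do python3 -m jog '[[0,0,0.8,0,0,0,-1],[0,0,0.8,0,0,0,-1]]' >/dev/null; python3 go.py 0.5525 0.1025 0.127 0.5|head -1;done; python3 snap.py a3
```

```text
t 16.05 pos [0.5529 0.1026 0.1283] yaw 58.38 q6 0.6 F [-4.    0.36  7.18] M [0.09 0.78 0.07] open 0.0398
t 16.3 pos [0.5529 0.1028 0.1284] yaw 50.38 q6 0.74 F [-4.01  1.18  6.92] M [0.15 0.83 0.07] open 0.0402
t 16.55 pos [0.5529 0.1029 0.1284] yaw 42.38 q6 0.88 F [-4.61  0.9   7.77] M [0.28 0.86 0.04] open 0.0395
```

View pics/a3.png

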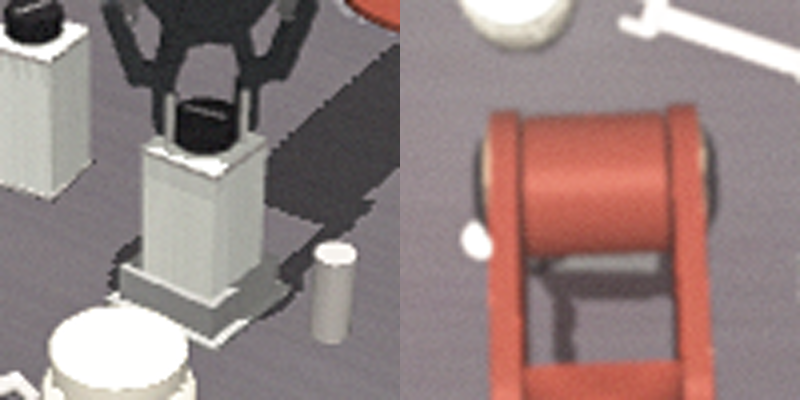

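The pads hold the cap and its stripe has swung clockwise, now running down to the right. Keep turning until the moment rises.

```bash
for i in 1 2 3 4 5; do python3 -m jog '[[0,0,0.6,0,0,0,-1],[0,0,0.6,0,0,0,-1]]' >/dev/null; python3 go.py 0.5525 0.1025 0.127 0.5|head -1;done
```

```text
t 16.9 pos [0.5529 0.103  0.1284] yaw 36.42 q6 0.99 F [-3.09  1.98  4.63] M [0.32 0.65 0.03] open 0.0397
t 17.15 pos [0.5528 0.1026 0.1283] yaw 30.56 q6 1.09 F [-6.09 -0.97  8.58] M [-0.15  1.01  0.98] open 0.0401
t 17.4 pos [0.5519 0.1016 0.1285] yaw 24.7 q6 1.19 F [-9.   -2.91  9.49] M [-0.56  1.48  1.97] open 0.0399
t 17.65 pos [0.5537 0.1022 0.1284] yaw 18.59 q6 1.3 F [-1.2  -0.93  4.29] M [-0.2  -0.08  0.77] open 0.0397
t 17.9 pos [0.5547 0.1024 0.1283] yaw 12.6 q6 1.4 F [ 4.1  -0.58  2.08] M [-0.02 -0.7   0.78] open 0.0397
```

```bash
python3 snap.py a4
```

```text
(no output)
```

View pics/a4.png

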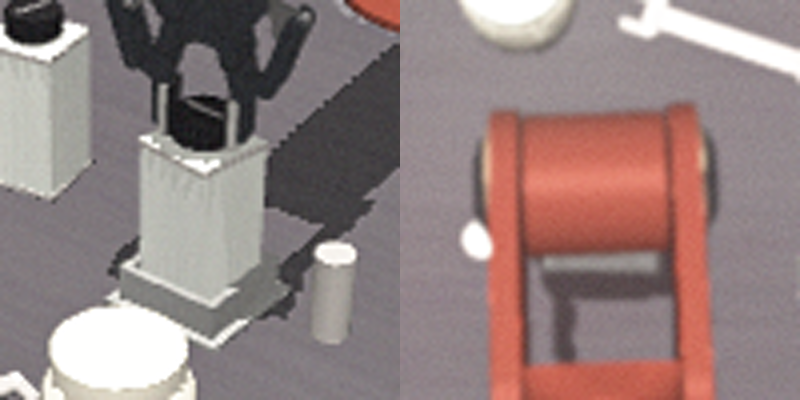

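The tin has turned slightly in its socket and is still seated and upright. Turn a little further, with more grip, to tell stop from slip.

```bash
python3 -m jog '[[0,0,0,0,0,0,-1],[0,0,0,0,0,0,-1]]' 110 >/dev/null; python3 go.py 0.5525 0.1025 0.127 0.5|head -1
for i in 1 2 3 4 5; do python3 -m jog '[[0,0,0.3,0,0,0,-1],[0,0,0.3,0,0,0,-1]]' >/dev/null; python3 go.py 0.5525 0.1025 0.127 0.5|head -1;done; python3 snap.py a5
```

```text
t 18.25 pos [0.5547 0.1024 0.1285] yaw 12.57 q6 1.4 F [ 4.8  -0.23  3.39] M [ 0.01 -1.12  0.73] open 0.0386
t 18.5 pos [0.5548 0.1022 0.1285] yaw 9.76 q6 1.45 F [ 5.7  -0.48  2.7 ] M [-0.06 -1.18  2.35] open 0.0384
t 18.75 pos [0.5556 0.1025 0.129 ] yaw 6.58 q6 1.51 F [ 7.61 -0.36  2.81] M [-0.17 -1.72  0.11] open 0.0387
t 19.0 pos [0.5558 0.1022 0.129 ] yaw 3.63 q6 1.56 F [ 7.63 -0.25  2.42] M [-0.17 -1.78  1.61] open 0.0386
t 19.25 pos [0.5562 0.1022 0.1293] yaw 0.55 q6 1.61 F [ 8.48 -1.17  1.96] M [-0.1  -1.72  1.17] open 0.0391
t 19.5 pos [0.5562 0.1018 0.1293] yaw -2.19 q6 1.66 F [ 8.47 -1.58  2.24] M [-0.22 -1.78  2.56] open 0.0387
```

View pics/a5.png

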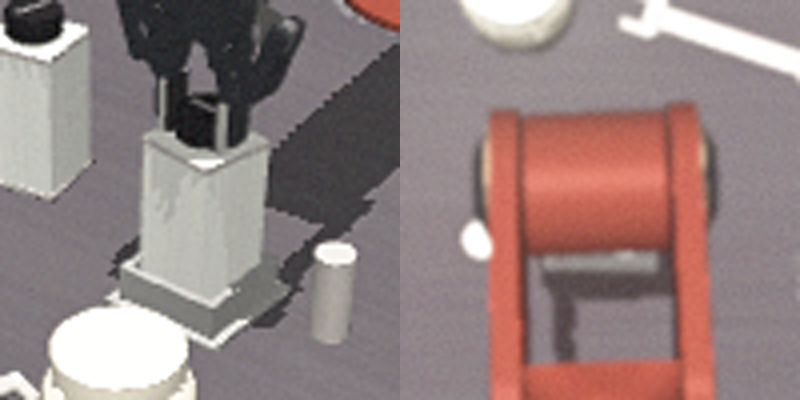

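The moment now saws between 0.1 and 2.5 N·m while the tin stays put, after 93° of turn. That exceeds 74° plus the socket play, so the pads are slipping on a cap against its stop. Release, rise and check.

```bash
python3 -m jog '[[0,0,0,0,0,0,0.2],[0,0,0,0,0,0,1],[0,0,0,0,0,0,1],[0,0,0,0,0,0,1],[0,0,0,0,0,0,1]]'
python3 -m jog '[[0,0,0,0,0,-0.6,1],[0,0,0,0,0,-1,1],[0,0,0,0,0,-1,1],[0,0,0,0,0,-1,1],[0,0,0,0,0,-0.5,1]]'
python3 -m jog '[[0,0,0,-1,0,0,1],[0,0,0,-1,0,0,1],[0,0,0,-1,0,0,1],[0,0,0,-1,0,0,1],[0,0,0,-1,0,0,1]]'
python3 -m jog '[[0,0,0,-1,0,0,1],[0,0,0,0,0,0,1],[0,0,0,0,0,0,1]]' ; python3 snap.py a6
```

```text
t: 20.23
tool_pos: [0.5527, 0.1023, 0.127]
tool_rot: [-3.141, 0.069, 0.001]
contact_force: [-0.2, 0.4, 0.4]
opening: 0.0853
grip_force: 0.0
t: 20.85
tool_pos: [0.554, 0.1024, 0.2539]
tool_rot: [-3.14, 0.069, -0.007]
contact_force: [0.1, 0.5, -0.0]
opening: 0.0853
grip_force: 0.0
t: 21.48
tool_pos: [0.4019, 0.1089, 0.2502]
tool_rot: [3.141, -0.069, -0.001]
contact_force: [-0.3, 0.2, -0.1]
opening: 0.0855
grip_force: 0.0
t: 21.85
tool_pos: [0.3734, 0.1102, 0.2504]
tool_rot: [-3.141, 0.069, -0.001]
contact_force: [-0.9, -0.4, -0.4]
opening: 0.0856
grip_force: 0.0
```

View pics/a6.png

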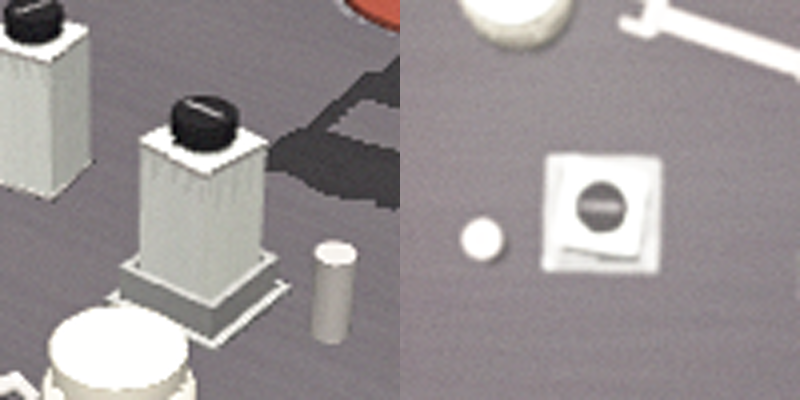

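The top view shows the tin seated upright in the stand and turned to the limit of its play. The cap stripe at (600,206) has gone about 50° clockwise relative to the tin. That matches where the moment rose sharply, so the cap is at its hard stop. The gripper is clear and nothing else has moved, so I'm handing in.

```bash
python3 -c "
from station import finish_job
print(finish_job())"
```

```text
the job is handed in; nothing more can be done
None
```

I handed the job in with the heavy tin (the rightmost, about 7.4 N) upright in the capping stand and its cap screwed clockwise to the stop; that weight was clear enough that I never lifted the two others, which stand untouched with their caps loose.

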